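# Lock the resin turntable with its pin

## Task

Lock the coaster turntable so that it cannot turn: by its black knob, turn the wheel until the hole in its red-tipped tab lines up with the holes in the yellow clevis, then take the blue-handled pin out of its wooden block and push it down through all three holes until its collar rests on the clevis, and let go. The coaster on the wheel is wet: do not touch it, and leave the orange-handled pin and the cups, bottles and drying coaster where they stand.

Things in the scene. Friction and masses are not known exactly. Their poses are not given: they have to be found in the camera images.
- wheel (a joint): Angle of the turntable wheel about its upright axis, rad, growing counter-clockwise seen from above. At 0 the hole in the tab is exactly in line with the clevis holes. It starts between 0.45 and 1.25; stops at -0.22 and 1.6, so there is no stop at 0. It turns with light friction and stays where it is left (about 0.3 N at the tab moves it slowly).
- wheel_axis (a point): Point on the wheel's axis at the level of its top face, 60 mm above the table. The wheel is an aluminium disc of 220 mm diameter, 10 mm thick; it sits on a heavy base fixed to the table. The base's yaw differs from start to start by up to 0.5 rad either way. This frame belongs to the base: the clevis lies along its -y axis.
- clevis_hole (a point): Centre of the hole in the upper jaw of the fixed yellow clevis, on the jaw's top face, 76 mm above the table and 135 mm from the wheel axis. Two jaws, each 34 mm wide and 10 mm thick: upper 66 to 76 mm, lower 34 to 44 mm above the table, upright 13 mm holes in line; free space under the lower hole down to the table. Same axes as wheel_axis; the tab comes in from the +x side, a yellow web joins the jaws 57 mm away on the -x side.
- tab_hole (a point): Centre of the 13 mm hole in the wheel's tab, on its top face 60 mm above the table, 135 mm from the wheel axis. The steel tab is 28 mm wide and 8 mm thick, with a red outer end that reaches 171 mm from the axis and shows beyond the clevis; a red line on the disc points to the hole. Turns with the wheel.
- knob_grip (a point): Black upright round knob on the wheel to turn it by, 18 mm in diameter, 72 to 112 mm above the table (on a 12 mm stem from the disc); this point is on its axis 90 mm above the table, 90 mm from the wheel axis, straight across from the tab hole. Turns with the wheel; does not spin on its own.
- coaster: Wet round wooden coaster (navy, teal and white face), 100 mm in diameter, 8 mm thick, on a clear support in the middle of the wheel; its top is 85 mm above the table. Origin at the centre of its underside. Not to be touched.
- pin_grip (a point): Centre of the blue handle of the locking pin, which stands upright in a wooden block (56 mm square, 66 mm tall, fixed to the table) with its collar on the block's top, so that this point is 92 mm above the table at the start. Handle 18 mm in diameter, 40 mm tall. Its z axis points up along the pin. Pin of roughly 50 to 100 g, 106 mm tall in all.
- pin_collar (a point): Centre of the underside of the pin's dark steel collar (25 mm in diameter, 6 mm thick), 26 mm below pin_grip along the pin. Collar rests on the clevis when the pin is home.
- pin_tip (a point): Lower end of the pin, 60 mm below the collar's underside. Steel shank 10 mm in diameter, tapering to 4 mm over the last 10 mm: the taper pulls the wheel the last few mm into line.
- spare_grip (a point): Centre of the orange handle of another pin of the same shape with a shank of 16 mm, too thick for the clevis, in a block of its own like the first (the two blocks change places). To be left alone.
- cup_blue: Blue clear plastic cup, 72 mm wide, 85 mm tall, loose. Origin at the centre of its underside.
- cup_orange: Orange plastic cup, 72 mm wide, 100 mm tall, loose. Origin at the centre of its underside.
- resin: Clear bottle, 60 mm wide, 160 mm tall, loose. Origin at the centre of its underside.
- hardener: Amber bottle, 54 mm wide, 140 mm tall, loose. Origin at the centre of its underside.
- drying: Drying coaster, 100 mm wide, on a clear stand, 49 mm tall in all, loose. Origin at the centre of its underside.
- pin: The blue-handled pin itself, origin at its tip, z up along the pin (see the points).

How it is judged:
On the way, in this order (a step that is already met when the one before it is completed fails the run):
1. the wheel is turned until the tab hole lines up with the clevis holes (within 0.04 rad) (value of joint wheel between -0.04 and 0.04 rad), for 0.2 s.
2. the pin is through upper jaw, tab and lower jaw, its collar on the clevis (all of step 1 and horizontal distance between pin_collar and clevis_hole below 0.004 m and z of pin_collar in the frame of clevis_hole between -0.003 and 0.003 m and angle between pin_grip's own z axis and vertical below 0.08 rad), for 0.2 s.
At the end, for the whole second after the job is handed in: The wheel is within 0.04 rad of the lined-up angle, and the blue-handled pin stands through the clevis and tab, at rest: its collar's underside within 3 mm of the clevis's top face and within 4 mm of the hole's axis, pin upright within 0.08 rad (all of step 2 and linear speed of pin below 0.02 m/s); the robot touches nothing.
It fails at once if the wet coaster is touched (contact force between any of the fingers, the arm, pin and coaster above 0.3 N).
It fails at once if the orange-handled pin is moved by more than 15 mm (distance of spare_grip from where it was at the start of the episode above 0.015 m).
It fails at once if a cup, bottle or the drying coaster is moved by more than 20 mm or tipped (distance of any of cup_blue, cup_orange, resin, hardener, drying from where it was at the start of the episode above 0.02 m or angle between any of cup_blue, cup_orange, resin, hardener, drying's own z axis and vertical above 0.4 rad).
It also fails if it takes over 64 s, if anything falls off the work surface, if the arm or the gripper's body presses on something with over 40 N, if the wrist force passes 120 N, or if a joint passes its speed limit or range.

## Robot

A 7-joint arm with a two-finger parallel gripper is mounted at the origin on the work surface. World frame = base frame: x ahead of the robot, y to its left, z up, the work surface at z = 0. Lengths are in m, angles in rad, forces in N, time in s.
With the tool pointing down it reaches from about 0.35 to 0.775 m from the base axis. Payload 3.1 kg.
Tool frame: the origin (TCP) lies at the centre of the arm's flange, where the gripper is bolted on; the fingertips stand 173 mm ahead of it and the grasp point (between the pads) lies 155 mm ahead of it; x points along the fingers, y is the direction in which the jaws open and shut, and the axes are right-handed (so a half turn about x gives the same grasp; the last joint's range is limited). The gripper opens to 85 mm and grips with 20 to 120 N. Pads are 22 mm wide; open, the fingers measure 114 mm over their backs; the gripper's body (76 mm by 85 mm) begins 54 mm behind the grasp point. The pads swing forward as they close: fully open they stand 13 mm farther back than shut.
Start: joints at [1.085, 0.311, 0.014, 1.512, -0.004, 1.319, -0.027], TCP at [0.236, -0.497, 0.405] pointing down, gripper open.
Joint ranges: [-2.7, 2.7], [-0.3, 1.91], [-1.27, 1.3], [0.12, 2.57], [-1.44, 4.58], [0.2, 2.03], [-3.05, 3.05]. Speed limits (rad/s): [2.79, 2.79, 3.14, 3.14, 3.14, 3.14, 3.14].

## Interface

Orientations are given as a unit quaternion [w, x, y, z].
In Python, from plant import get_obs, vision, order gives the robot as it stands.
- The arm moves only by the shell command python3 -m jog 'ROWS' [FORCE]. ROWS is text: rows parted by semicolons, each of 5 numbers parted by spaces: the shift along the world's x, y, z in m, then the turn about the world's z in degrees, then the opening, from -1 (shut) to 1 (fully open), so that 0 is half open. In form: x y z spin gripper; .... A call has 1 to 10 rows; each row is the pose to reach, as a shift and turn from the pose commanded when the call began; what a row does not reach only later rows make up. A row lasts 1/8 s, in which the tool goes at most 62.5 mm and 10.7 degrees, less where a joint would pass 70% of its speed; a pose out of reach is approached as far as the arm can. A call with a gripper value outside its range is refused whole. The fingers move at their own pace and stop on an object; FORCE is the grip in N (left out, the last holds). Time passes only in rows, so rows that repeat a pose let the fingers close. It gives the time, the measured TCP pose, the force and the opening at its end, in the units of the state.
- get_obs(): the state, without advancing time (a new reading comes with each control period).
- vision.snapshot(name): name is "scene" or "top" or "wrist"; returns (picture, depth): 420x560x3 uint8, blue, green, red; 420x560 float32, m along the optical axis (not along the pixel's ray), 0 where there is no reading.
- vision.camera_model(name): a dict with "camera_matrix" (3x3 intrinsics, pixels), "camera_from_world" (4x4, takes a point from world to camera coordinates). Camera axes: x right, y down, z forward; pixel columns grow to the right and rows downward; lengths in m; the calibration is good to about 2 mm. The wrist camera is an equidistant fisheye: a pixel r from the principal point sees the ray r / f radians off the axis. A picture is of the moment at which its call begins: read the wrist's pose just before it. camera_model takes no time and is no camera call; for the wrist camera it gives the pose at the moment of the call.
- order.hand_in(): hands the job in, once; it reports no verdict.
Trained networks look in the newest picture that a camera, given by its name, has taken for a name from the list of things; names that differ only in an ending like _2 or _b are one class to them, and where a whole thing is asked for, a point or a joint stands for the part that bears it (a point fixed in the world has none). Each returns a list of dicts, best first, with "p" (0 to 1); they miss things now and then, are a little off and sometimes report something else, mostly with a low value. They report only what shows in the picture. A call takes as long as a camera call.
- vision.spot_in(name, camera): "centre" ([x, y, z] in m, in world coordinates, good to about 4 mm: the middle of the surface that is visible of it).
The state is a dict: "time": time; "qpos": joint angles; "qvel": joint speeds; "effort": joint torques, N m; "tcp_pos": TCP position; "eef_rot": TCP orientation; "ft_force": force on the tool from outside, world axes, zero at the start; "torque": the same for the moment, N m; "opening": finger opening in m.
Only numpy, scipy, OpenCV 4.12 (cv2) and the standard library are available. Lean on these libraries where they do the work, as an engineer would, in place of code of your own. Each camera call takes 0.05 s, during which the arm holds its last target. There are 200 camera calls.

## Working session

There is one attempt and no reset: what is moved stays moved. The work goes in short steps, Python scripts to look and compute and a shell command to move; the robot and the scene stay as the last step left them, time stands still between calls to the robot, and variables do not carry over. Pictures are saved under pics/ and viewed, about 8 in all and at most 12, crops included, and the job is handed in when it is done.

```bash
mkdir -p pics; ls
python3 - <<'E'
from plant import get_obs, vision
import cv2, numpy as np
o=get_obs(); print(o['time'],o['tcp_pos'],o['eef_rot'],o['opening'])
a,d=vision.snapshot("top"); b,_=vision.snapshot("scene")
cv2.imwrite('pics/a.png',a); cv2.imwrite('pics/b.png',b)
for n in ["wheel_axis","tab_hole","knob_grip","coaster","pin_grip","pin_collar","spare_grip","cup_blue","cup_orange","resin","hardener","drying","clevis_hole"]:
    for c in ("top","scene"):
        try: print(n,c,[(np.round(r['centre'],3).tolist(),round(r['p'],2)) for r in vision.spot_in(n,c)[:2]])
        except Exception as e: print(n,c,e)
E
```

```text
pics
0.0 [ 0.23603895 -0.49641317  0.40359857] [-0.15483928 -0.6895354  -0.15647479  0.6899865 ] 0.08526689464572415
wheel_axis top [([0.529, 0.09, 0.06], 0.95), ([0.698, 0.347, 0.046], 0.34)]
wheel_axis scene [([0.54, 0.074, 0.063], 0.89)]
tab_hole top []
tab_hole scene [([0.546, 0.091, 0.059], 0.97)]
knob_grip top [([0.535, 0.098, 0.063], 0.78)]
knob_grip scene [([0.548, 0.087, 0.058], 0.64)]
coaster top [([0.538, 0.103, 0.084], 0.97), ([0.461, -0.232, 0.094], 0.73)]
coaster scene [([0.54, 0.099, 0.088], 0.55)]
pin_grip top [([0.466, -0.228, 0.1], 0.51)]
pin_grip scene [([0.476, -0.238, 0.089], 0.58)]
pin_collar top [([0.464, -0.229, 0.095], 0.64)]
pin_collar scene [([0.47, -0.237, 0.092], 0.6), ([0.537, 0.1, 0.086], 0.38)]
spare_grip top []
spare_grip scene [([0.596, -0.206, 0.09], 0.63), ([0.475, -0.238, 0.09], 0.52)]
cup_blue top [([0.352, -0.145, 0.025], 0.82)]
cup_blue scene [([0.361, -0.143, 0.054], 0.7)]
cup_orange top [([0.774, -0.164, 0.048], 0.9)]
cup_orange scene []
resin top [([0.346, 0.473, 0.106], 0.75)]
resin scene [([0.351, 0.466, 0.086], 0.82)]
hardener top [([0.448, 0.463, 0.09], 0.79), ([0.463, -0.231, 0.096], 0.41)]
hardener scene [([0.46, 0.466, 0.072], 0.69), ([0.353, 0.464, 0.084], 0.49)]
drying top [([0.696, 0.35, 0.046], 0.79), ([0.53, 0.099, 0.058], 0.45)]
drying scene [([0.706, 0.332, 0.048], 0.61)]
clevis_hole top [([0.529, 0.092, 0.062], 0.67)]
clevis_hole scene [([0.535, 0.074, 0.06], 0.56)]
```

View pics/a.png

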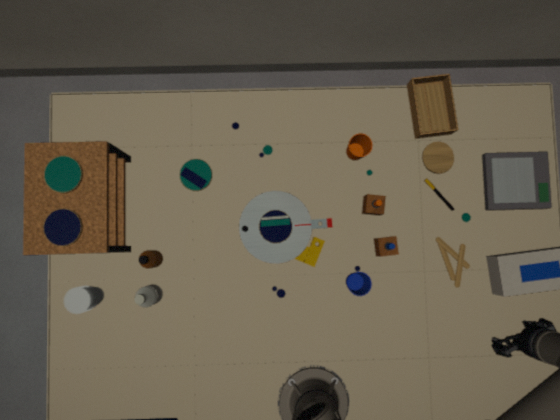

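View pics/b.png

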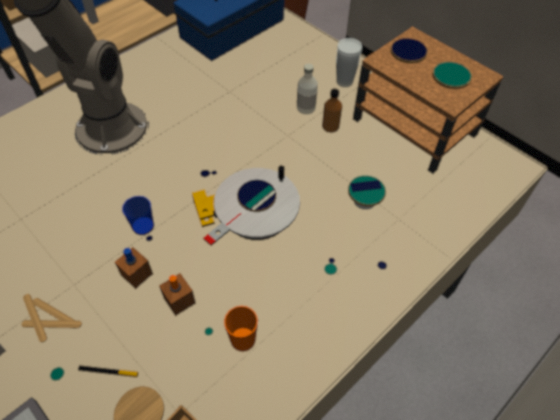

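The top view shows the wheel at (276,226), the red tab tip at (329,223), the knob at (244,228), and the clevis at (313,250). The blue pin is at (390,245) and the orange pin at (377,203). Next I'll measure these.

```bash
cat > h.py <<'E'
from plant import get_obs, vision
import cv2, numpy as np
def ray_at(cam,uv,z,M=None):
    M=M or vision.camera_model(cam); K=np.array(M['camera_matrix']);T=np.array(M['camera_from_world'])
    u,v=(uv[0]-K[0,2])/K[0,0],(uv[1]-K[1,2])/K[1,1]
    if cam=='wrist':
        r=np.hypot(u,v); s=np.sin(r)/r if r>1e-9 else 1; d=np.array([u*s,v*s,np.cos(r)])
    else: d=np.array([u,v,1.])
    R=T[:3,:3]; c=-R.T@T[:3,3]; d=R.T@d
    return c+d*(z-c[2])/d[2]
def proj(cam,P,M=None):
    M=M or vision.camera_model(cam); K=np.array(M['camera_matrix']);T=np.array(M['camera_from_world'])
    p=T[:3,:3]@np.array(P)+T[:3,3]
    if cam=='wrist':
        t=np.arctan2(np.hypot(p[0],p[1]),p[2]); n=np.hypot(p[0],p[1])+1e-12; x,y=p[0]/n*t,p[1]/n*t
    else: x,y=p[0]/p[2],p[1]/p[2]
    return np.array([K[0,0]*x+K[0,2],K[1,1]*y+K[1,2]])
def blobs(img,lo,hi,amin=5):
    m=cv2.inRange(cv2.cvtColor(img,cv2.COLOR_BGR2HSV),np.array(lo),np.array(hi))
    n,L,s,c=cv2.connectedComponentsWithStats(m)
    return [(c[i],s[i]) for i in range(1,n) if s[i,4]>=amin]
E
python3 - <<'E'
from h import *
a=cv2.imread('pics/a.png')
for nm,lo,hi,z in [('red',(0,180,120),(5,255,255),.06),('red2',(174,180,120),(180,255,255),.06),('yellow',(20,180,120),(32,255,255),.076),('blue',(105,180,60),(120,255,255),.112),('orange',(6,220,150),(15,255,255),.112),('black',(0,0,0),(180,255,40),.112)]:
    for c,s in blobs(a,lo,hi):
        if 200<c[0]<420 and 130<c[1]<300: print(nm,c.round(1),s,ray_at('top',c,z).round(4))
m=cv2.inRange(a,(130,130,130),(255,255,255)); hsv=cv2.cvtColor(a,cv2.COLOR_BGR2HSV)
m=((hsv[...,1]<50)&(hsv[...,2]>100)).astype(np.uint8); m[:, :200]=0; m[:,340:]=0; m[:150]=0;m[300:]=0
n,L,s,c=cv2.connectedComponentsWithStats(m); i=1+s[1:,4].argmax(); k=(L==i).astype(np.uint8)
cs,_=cv2.findContours(k,cv2.RETR_EXTERNAL,cv2.CHAIN_APPROX_NONE); h=cv2.convexHull(max(cs,key=len)); print(s[i])
x=[ray_at('top',p[0],.06)[:2] for p in max(cs,key=len)]
x=np.array(x)
# robust circle fit
from scipy.optimize import least_squares
f=least_squares(lambda q:np.hypot(*(x-q[:2]).T)-.11,[.53,.09],loss='soft_l1',f_scale=.002); print(f.x)
E
```

```text
red [329.3 222.8] [328 219   4   8  29] [ 0.5404 -0.0612  0.06  ]
yellow [311.2 252.4] [296 237  28  29 352] [ 0.4534 -0.0024  0.076 ]
blue [390.8 245.8] [389 244   5   5  21] [ 0.4664 -0.2308  0.112 ]
blue [357.8 281.5] [347 273  23  18 313] [ 0.3669 -0.1308  0.112 ]
black [278.2 212.6] [275 211   7   4  14] [0.5716 0.0926 0.112 ]
black [271.  213.3] [267 212   9   4  12] [0.5699 0.1136 0.112 ]
black [279.8 231.8] [267 225  24  17 133] [0.5156 0.0894 0.112 ]
black [244.7 228.2] [243 226   5   5  18] [0.529  0.1906 0.112 ]
black [268.  227.8] [267 227   3   3   5] [0.5282 0.1233 0.112 ]
black [356.9 267.9] [356 267   3   3   8] [ 0.4058 -0.1298  0.112 ]
black [355.7 291.9] [353 291   6   3   7] [ 0.3375 -0.1237  0.112 ]
black [281.4 293.9] [280 292   4   4   8] [0.3381 0.0899 0.112 ]
[ 239  190   88   74 3466]
[0.53388755 0.10137068]
```

```bash
python3 -m jog '0.02 0.06 0 0 1; 0.04 0.12 0 7 1; 0.06 0.18 0 17 1; 0.09 0.24 0 27 1; 0.12 0.3 0 37 1; 0.15 0.36 0 47 1; 0.18 0.42 0 57 1; 0.21 0.47 0 67 1; 0.24 0.52 0 67 1; 0.26 0.57 0 67 1' && python3 -m jog '0.02 0.05 0 0 1; 0.03 0.1 0 0 1; 0.03 0.11 0 0 1;  0.03 0.11 0 0 1'
python3 - <<'E'
from h import *
o=get_obs(); print(o['time'],o['tcp_pos'],o['eef_rot'])
M=vision.camera_model('wrist'); a,d=vision.snapshot('wrist'); cv2.imwrite('pics/w1.png',a)
import pickle; pickle.dump((M,d),open('w1.pkl','wb'))
T=np.array(M['camera_from_world']); print('cam',-T[:3,:3].T@T[:3,3],T[2,:3],np.array(M['camera_matrix'])[0])
for z,P in [('axis',(.534,.101,.06)),('knob',(.529,.1906,.112)),('red',(.5404,-.0612,.06))]: print(z,proj('wrist',P,M))
for n in ["tab_hole","knob_grip","clevis_hole","wheel_axis"]: print(n,[(np.round(r['centre'],3).tolist(),round(r['p'],2)) for r in vision.spot_in(n,'wrist')[:2]])
E
```

```text
time: 2.65
tcp_pos: [0.4959, 0.0714, 0.405]
eef_rot: [0.511, 0.49, 0.51, -0.489]
ft_force: [0.7, 0.0, -0.3]
opening: 0.0855
time: 3.15
tcp_pos: [0.5246, 0.1806, 0.4045]
eef_rot: [0.511, 0.489, 0.511, -0.489]
ft_force: [-1.1, -1.8, 0.5]
opening: 0.0856
3.15 [0.52464843 0.18061453 0.4045499 ] [ 0.51092686  0.48861976  0.51085983 -0.48910807]
cam [0.52243491 0.24856302 0.37481288] [ 0.01242509 -0.26986203 -0.96281883] [325.1922621    0.         281.79657017]
axis [286.36562053 262.33226967]
knob [286.46947972 190.35405368]
red [284.92087594 372.51489102]
tab_hole [([0.53, 0.123, 0.057], 0.93)]
knob_grip [([0.532, 0.122, 0.062], 0.7)]
clevis_hole [([0.527, 0.121, 0.059], 0.56), ([0.531, 0.119, 0.06], 0.49)]
wheel_axis [([0.529, 0.122, 0.062], 0.66)]
```

View pics/w1.png

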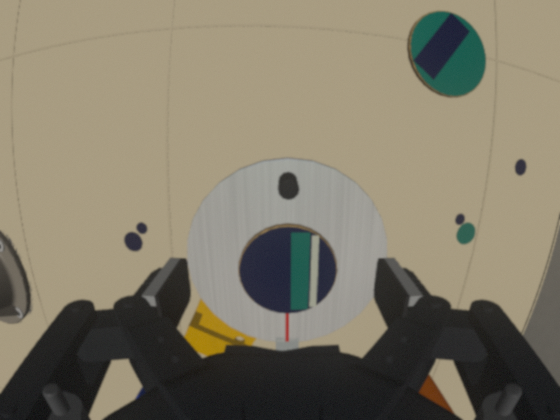

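Run:
```python
from h import *
import pickle
M,d=pickle.load(open('w1.pkl','rb')); w=cv2.imread('pics/w1.png')
hsv=cv2.cvtColor(w,cv2.COLOR_BGR2HSV)
g=w.max(2)
m=(g<75).astype(np.uint8); m[:160]=0;m[215:]=0;m[:,:260]=0;m[:,315:]=0
ys,xs=np.nonzero(m); print('knob px',xs.min(),xs.max(),ys.min(),ys.max())
D=d[ys,xs]; print(np.unique(D.round(3))[:4])
# top disc: points with lowest depth -> world z
K=np.array(M['camera_matrix']);T=np.array(M['camera_from_world'])
def w3(u,v,dd):
    a,b=(u-K[0,2])/K[0,0],(v-K[1,2])/K[1,1]; r=np.hypot(a,b); s=np.tan(r)/r
    return T[:3,:3].T@(np.array([a*s*dd,b*s*dd,dd])-T[:3,3])
P=np.array([w3(x,y,d[y,x]) for x,y in zip(xs,ys)]); t=P[P[:,2]>.108]; print('knob top',len(t),t.mean(0),t.min(0),t.max(0))
s=((hsv[...,1]<40)&(hsv[...,2]>95)).astype(np.uint8); n,L,st,c=cv2.connectedComponentsWithStats(s); i=L[215,230]
cs,_=cv2.findContours((L==i).astype(np.uint8),cv2.RETR_EXTERNAL,cv2.CHAIN_APPROX_NONE)
x=np.array([ray_at('wrist',p[0],.06,M)[:2] for p in max(cs,key=len)])
from scipy.optimize import least_squares
f=least_squares(lambda q:np.hypot(*(x-q[:2]).T)-.11,[.53,.1],loss='soft_l1',f_scale=.001); print('axis',f.x,st[i])
for nm,lo,hi,z in [('red',(0,150,80),(6,255,255),.06)]:
    for c,q in blobs(w,lo,hi): print(nm,c,q,ray_at('wrist',c,z,M))
# top: clevis
a=cv2.imread('pics/a.png'); y=cv2.inRange(cv2.cvtColor(a,cv2.COLOR_BGR2HSV),(18,120,80),(35,255,255))
n,L,st,c=cv2.connectedComponentsWithStats(y); i=L[252,311]
cs,_=cv2.findContours((L==i).astype(np.uint8),cv2.RETR_EXTERNAL,cv2.CHAIN_APPROX_NONE)
r=cv2.minAreaRect(cs[0]); print([ray_at('top',p,.076)[:2].round(4) for p in cv2.boxPoints(r)])
cv2.imwrite('pics/c.png',cv2.resize(a[190:275,220:345],None,fx=6,fy=6,interpolation=cv2.INTER_CUBIC))
```

```text
knob px 279 297 173 198
[0.264 0.265 0.266 0.267]
knob top 313 [0.53012584 0.19300829 0.11292221] [0.52256341 0.18427707 0.10884053] [0.53769655 0.20073212 0.11514127]
axis [0.53487445 0.101851  ] [  186   157   217   194 22130]
red [287.  326.5] [287 314   1  26  26] [0.53902152 0.01632658 0.06      ]
[array([0.4361, 0.0471]), array([0.5125, 0.0114]), array([ 0.4866, -0.0448]), array([ 0.4103, -0.0089])]
```

View pics/c.png

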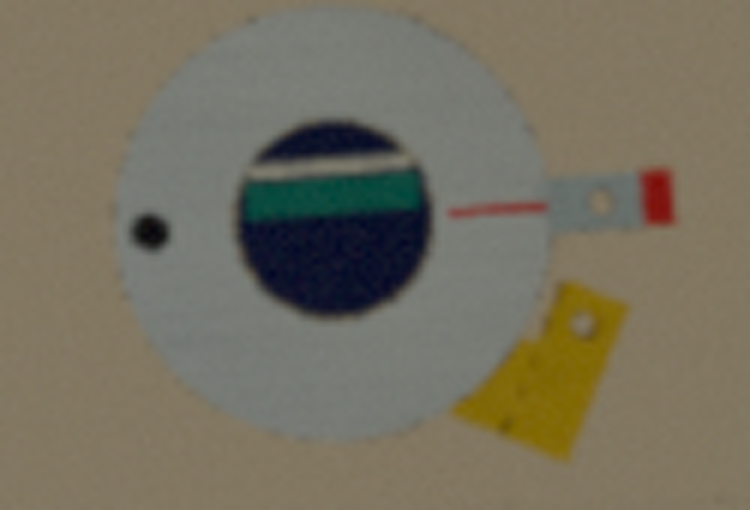

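```bash
python3 -m jog '0.006 0.011 0 0 1; 0.006 0.011 -0.05 0 1; 0.006 0.011 -0.1 0 1; 0.006 0.011 -0.14 0 1; 0.006 0.011 -0.152 0 1; 0.006 0.011 -0.152 0 1; 0.006 0.011 -0.152 0 -1; 0.006 0.011 -0.152 0 -1; 0.006 0.011 -0.152 0 -1; 0.006 0.011 -0.152 0 -1' 20; python3 -m jog '0 0 0 0 -1; 0 0 0 0 -1'
```

```text
time: 4.65
tcp_pos: [0.531, 0.1913, 0.2534]
eef_rot: [0.511, 0.49, 0.51, -0.489]
ft_force: [0.1, -1.0, 2.2]
opening: 0.0174
time: 4.9
tcp_pos: [0.531, 0.1913, 0.2533]
eef_rot: [0.511, 0.49, 0.51, -0.489]
ft_force: [-0.5, -0.5, 4.7]
opening: 0.0173
```

```bash
python3 -m jog '0.0055 0.0001 0 -3.5 -1; 0.011 0 0 -7 -1; 0.0165 -0.0006 0 -10.5 -1; 0.0219 -0.0015 0 -14 -1; 0.0272 -0.0027 0 -17.5 -1; 0.0325 -0.0043 0 -21 -1; 0.0377 -0.0061 0 -24.5 -1; 0.0427 -0.0083 0 -28 -1; 0.0427 -0.0083 0 -28 -1; 0.0427 -0.0083 0 -28 -1'
python3 - <<'E'
from h import *
a,d=vision.snapshot('top'); cv2.imwrite('pics/a2.png',a)
for nm,lo,hi,z in [('red',(0,170,100),(6,255,255),.06),('yellow',(20,180,120),(32,255,255),.076)]:
    for c,s in blobs(a,lo,hi):
        if 200<c[0]<360 and 190<c[1]<300:
            P=ray_at('top',c,z); print(nm,c.round(1),s,P.round(4),np.degrees(np.arctan2(P[1]-.1017,P[0]-.5345)))
cv2.imwrite('pics/c2.png',cv2.resize(a[190:290,240:340],None,fx=6,fy=6,interpolation=cv2.INTER_CUBIC))
E
```

```text
time: 6.15
tcp_pos: [0.5738, 0.1821, 0.2533]
eef_rot: [-0.377, -0.598, -0.376, 0.599]
ft_force: [-1.9, -1.9, 5.7]
opening: 0.0171
red [324.4 249.4] [322 246   6   8  31] [ 0.4611 -0.0434  0.06  ] -116.83465392685349
yellow [311.6 252.6] [299 238  25  28 337] [ 0.4528 -0.0035  0.076 ] -127.82436929379382
```

View pics/c2.png

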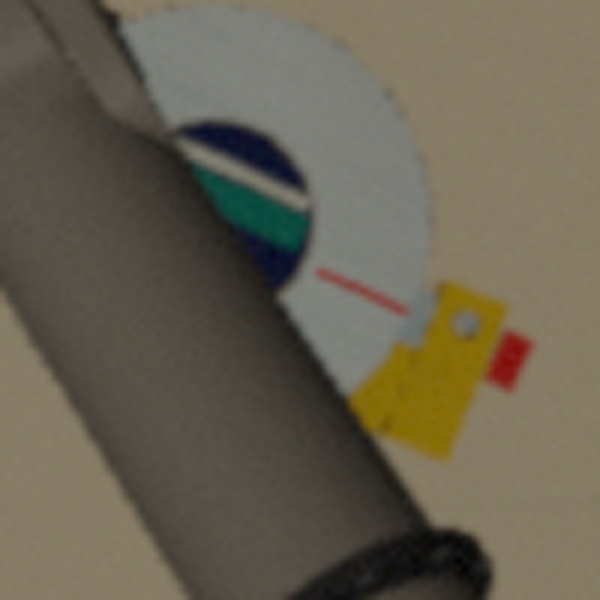

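Run:
```python
from h import *
M=vision.camera_model('top')
f=lambda u,v,z:ray_at('top',((u+.5)/6-.5+240,(v+.5)/6-.5+190),z,M)
az=lambda P,A:np.degrees(np.arctan2(P[1]-A[1],P[0]-A[0]))
H=f(467,323,.076); l1=f(317,271,.06); l2=f(408,312,.06); r=f(510,361,.06)
print(H,l1,l2,r)
for A in [(.5339,.1014),(.5349,.1019)]: print([round(az(P,A),1) for P in (H,l1,l2,r)],np.hypot(H[0]-A[0],H[1]-A[1]))
a=cv2.imread('pics/a2.png'); y=cv2.inRange(cv2.cvtColor(a,cv2.COLOR_BGR2HSV),(18,120,80),(35,255,255))
n,L,st,c=cv2.connectedComponentsWithStats(y); i=L[252,311]
cs,_=cv2.findContours((L==i).astype(np.uint8),cv2.RETR_EXTERNAL,cv2.CHAIN_APPROX_NONE)
b=[ray_at('top',p,.076,M)[:2] for p in cv2.boxPoints(cv2.minAreaRect(cs[0]))];print(np.round(b,4),[az(b[k+1],b[k]) for k in range(3)])
```

```text
[ 0.47935806 -0.02166454  0.076     ] [0.50741747 0.05104427 0.06      ] [0.48571175 0.00615753 0.06      ] [ 0.45989442 -0.04404763  0.06      ]
[np.float64(-113.9), np.float64(-117.7), np.float64(-116.8), np.float64(-117.0)] 0.13460945065601868
[np.float64(-114.2), np.float64(-118.4), np.float64(-117.2), np.float64(-117.2)] 0.13547362334832622
[[ 0.4328  0.0419]
 [ 0.5098  0.0082]
 [ 0.4875 -0.0434]
 [ 0.4107 -0.0094]] [np.float64(-23.640741376201525), np.float64(-113.36240974435395), np.float64(156.18135017836843)]
```

```bash
python3 -m jog '-0.0021 0.001 0 1.5 -1; -0.0043 0.002 0 3 -1; -0.0043 0.002 0 3 -1; -0.0043 0.002 0 3 -1; -0.0043 0.002 0 3 -1'
python3 - <<'E'
from h import *
M=vision.camera_model('top')
a,d=vision.snapshot('top'); cv2.imwrite('pics/a3.png',a)
az=lambda P,A:np.degrees(np.arctan2(P[1]-A[1],P[0]-A[0]))
for c,s in blobs(a,(0,170,100),(6,255,255)):
    if 300<c[0]<360 and 220<c[1]<300: print(c,s,az(ray_at('top',c,.06),(.5344,.1017)))
E
```

```text
time: 6.82
tcp_pos: [0.5693, 0.1843, 0.2533]
eef_rot: [-0.393, -0.588, -0.392, 0.589]
ft_force: [-1.9, -2.2, 6.0]
opening: 0.0174
[325.63636364 246.66666667] [323 243   6   9  33] -113.6609851666712
```

```bash
python3 -m jog '0 0 0 0 0; 0 0 0 0 0.3; 0 0 0 0 0.3; 0 0 0.06 0 0.3; 0 0 0.12 0 1; -0.02 -0.05 0.15 0 1; -0.045 -0.1 0.15 0 1; -0.07 -0.16 0.15 0 1; -0.095 -0.22 0.15 0 1; -0.116 -0.27 0.15 0 1' && python3 -m jog '0 0 0 0 1; 0 0 0 0 1; 0 0 0 0 1'
python3 - <<'E'
from h import *
import pickle
M=vision.camera_model('wrist'); a,d=vision.snapshot('wrist'); cv2.imwrite('pics/w2.png',a); pickle.dump((M,d),open('w2.pkl','wb'))
T=np.array(M['camera_from_world']); print('cam',-T[:3,:3].T@T[:3,3],T[2,:3])
for P in [(.479,-.0215,.076),(.46,-.044,.06),(.534,.102,.06),(.466,-.231,.112)]: print(P,proj('wrist',P,M))
t,d=vision.snapshot('top')
for c,s in blobs(t,(0,170,100),(6,255,255)):
    if 300<c[0]<360 and 220<c[1]<300:
        P=ray_at('top',c,.06);print(c,s,np.degrees(np.arctan2(P[1]-.1017,P[0]-.5344)))
E
```

```text
time: 8.12
tcp_pos: [0.4521, -0.0869, 0.4028]
eef_rot: [0.393, 0.588, 0.392, -0.588]
ft_force: [0.6, -1.0, -0.5]
opening: 0.0851
time: 8.5
tcp_pos: [0.4538, -0.0832, 0.4027]
eef_rot: [0.393, 0.588, 0.394, -0.587]
ft_force: [0.3, 0.2, 0.1]
opening: 0.0849
cam [ 0.48059894 -0.02025891  0.37311928] [-0.10121218 -0.24851583 -0.96332548]
(0.479, -0.0215, 0.076) [280.40243948 122.02073056]
(0.46, -0.044, 0.06) [271.09824753 150.96368613]
(0.534, 0.102, 0.06) [284.5540747  -10.84857272]
(0.466, -0.231, 0.112) [348.05993904 331.31518889]
[325.61764706 246.79411765] [323 243   6   9  34] -113.79287183176172
```

View pics/w2.png

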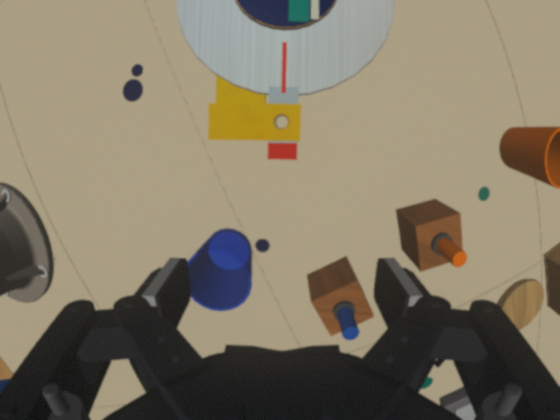

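The wrist view shows the clevis hole at (281,122) with the table visible through it, so it is lined up. The red tip is centred just outside it at (282,151), and the blue handle top is near (350,332).

Run:
```python
from h import *
import pickle
M,d=pickle.load(open('w2.pkl','rb')); w=cv2.imread('pics/w2.png'); hsv=cv2.cvtColor(w,cv2.COLOR_BGR2HSV)
y=cv2.inRange(hsv,(18,150,80),(35,255,255)); s=1-(y[108:136,266:297]>0).astype(np.uint8)
n,L,st,c=cv2.connectedComponentsWithStats(s)
for i in range(1,n):
    if 20<st[i,4]<400: print('hole',c[i]+[266,108],st[i],ray_at('wrist',c[i]+[266,108],.076,M))
for c,q in blobs(w,(100,150,80),(125,255,255),30): print('blue',c,q,ray_at('wrist',c,.092,M))
for c,q in blobs(w,(0,150,80),(6,255,255),30): print('red',c,q,ray_at('wrist',c,.06,M))
m=cv2.inRange(hsv,(100,150,60),(125,255,255)); m[:,:300]=0;m[:,400:]=0;m[:300]=0
ys,xs=np.nonzero(m); K=np.array(M['camera_matrix']);T=np.array(M['camera_from_world'])
a,b=(xs-K[0,2])/K[0,0],(ys-K[1,2])/K[1,1]; r=np.hypot(a,b); t=np.tan(r)/r; D=d[ys,xs]
P=(np.c_[a*t*D,b*t*D,D]-T[:3,3])@T[:3,:3]; P=P[(P[:,2]>.108)&(P[:,2]<.12)]; print('pin top',len(P),np.median(P,0),P.min(0),P.max(0))
print(get_obs()['tcp_pos'])
```

```text
hole [280.90532544 121.50295858] [  8   7  15  14 169] [ 0.47959981 -0.02123526  0.076     ]
blue [228.28010033 251.01672241] [ 208  232   41   39 1196] [ 0.38836996 -0.11219949  0.092     ]
blue [349.96946565 331.93129771] [344 326  13  13 131] [ 0.46655836 -0.24890953  0.092     ]
red [283.6744186   69.25581395] [283  44   3  48  86] [0.50124267 0.02462317 0.06      ]
red [282.22335025 150.80456853] [269 144  27  15 394] [ 0.46995544 -0.04794525  0.06      ]
pin top 129 [ 0.46765896 -0.23172444  0.11295416] [ 0.46086423 -0.23997396  0.10964018] [ 0.47427968 -0.22525203  0.11449258]
[ 0.45376116 -0.08347779  0.40264604]
```

```bash
python3 -m jog '0.0045 -0.05 0 0 1; 0.009 -0.1 0 0 1; 0.0137 -0.1485 0 0 1; 0.0137 -0.1485 -0.06 0 1; 0.0137 -0.1485 -0.11 0 1; 0.0137 -0.1485 -0.14 0 1; 0.0137 -0.1485 -0.152 0 1; 0.0137 -0.1485 -0.152 0 1' ; python3 -m jog '0 0 0 0 -1; 0 0 0 0 -1; 0 0 0 0 -1; 0 0 0 0 -1; 0 0 0 0 -1; 0 0 0 0 -1' 40
```

```text
time: 9.6
tcp_pos: [0.4674, -0.2331, 0.2505]
eef_rot: [-0.393, -0.588, -0.393, 0.588]
ft_force: [-0.0, 0.4, 0.5]
opening: 0.0852
time: 10.35
tcp_pos: [0.4671, -0.2337, 0.2513]
eef_rot: [0.393, 0.588, 0.392, -0.588]
ft_force: [-1.8, 0.1, 4.8]
opening: 0.0167
```

```bash
python3 -m jog '0 0 0.02 0 -1; 0 0 0.06 0 -1; 0 0 0.11 0 -1; 0 0 0.13 0 -1; 0.003 0.05 0.13 0 -1; 0.006 0.1 0.13 0 -1; 0.009 0.15 0.13 0 -1; 0.0119 0.19 0.13 0 -1; 0.0119 0.2104 0.13 0 -1; 0.0119 0.2104 0.1 0 -1'; python3 -m jog '0 0 -0.015 0 -1; 0 0 -0.015 0 -1; 0 0 -0.015 0 -1'
python3 - <<'E'
from h import *
import pickle
M=vision.camera_model('wrist'); a,d=vision.snapshot('wrist'); cv2.imwrite('pics/w3.png',a); pickle.dump((M,d),open('w3.pkl','wb'))
o=get_obs()['tcp_pos']; print(o)
t,_=vision.snapshot('scene'); cv2.imwrite('pics/s3.png',t)
z=o[2]-.251
for P in [(.4796,-.0213,.076),(.4796,-.0213,.066+z),(.4796,-.0213,.006+z)]: print(proj('wrist',P,M),proj('scene',P))
u,v=proj('scene',(.4796,-.0213,.09)).astype(int)
A=cv2.resize(t[v-40:v+40,u-50:u+50],(500,400),interpolation=cv2.INTER_CUBIC)
B=a[200:420,140:440]; B=cv2.resize(B,(545,400))[:, :300+0] if 0 else cv2.resize(a[60:280,200:365],(300,400))
cv2.imwrite('pics/v3.png',np.hstack([A,B])); print(u,v)
E
```

```text
time: 11.6
tcp_pos: [0.4799, -0.0202, 0.3521]
eef_rot: [0.395, 0.589, 0.393, -0.585]
ft_force: [0.7, -1.2, -1.4]
opening: 0.0169
time: 11.98
tcp_pos: [0.4793, -0.0236, 0.3363]
eef_rot: [0.392, 0.589, 0.392, -0.588]
ft_force: [-0.4, 1.3, 0.8]
opening: 0.0164
[ 0.47932149 -0.02353454  0.33650548]
[279.27093512 210.75428515] [204.57887874 211.07782913]
[278.45946181 251.00492789] [201.26514246 192.28568917]
[279.14474073 216.93205525] [203.92363507 207.36195388]
203 207
```

View pics/v3.png

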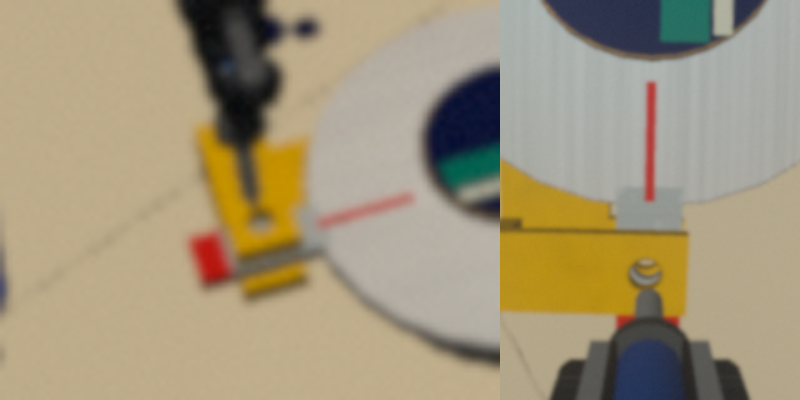

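View pics/w3.png

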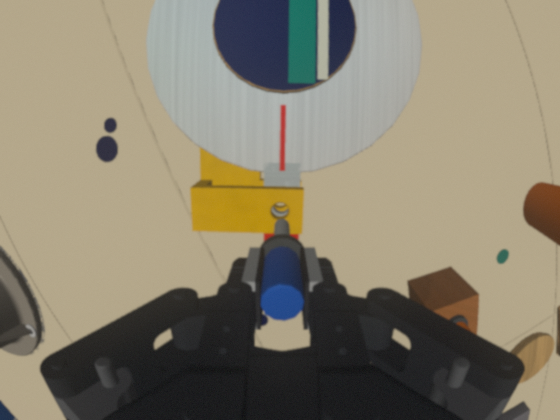

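```bash
python3 -m jog '-0.0006 0.0022 0 0 -1; -0.0006 0.0022 -0.005 0 -1; -0.0006 0.0022 -0.01 0 -1; -0.0006 0.0022 -0.015 0 -1;-0.0006 0.0022 -0.02 0 -1; -0.0006 0.0022 -0.025 0 -1; -0.0006 0.0022 -0.025 0 -1'; python3 -m jog '0 0 -0.005 0 -1; 0 0 -0.01 0 -1; 0 0 -0.01 0 -1'
```

```text
time: 12.95
tcp_pos: [0.4781, -0.021, 0.3102]
eef_rot: [-0.392, -0.588, -0.393, 0.588]
ft_force: [-0.5, 0.3, -0.3]
opening: 0.0169
time: 13.32
tcp_pos: [0.4781, -0.021, 0.3002]
eef_rot: [-0.392, -0.588, -0.393, 0.588]
ft_force: [0.2, -0.1, -0.2]
opening: 0.0169
```

```bash
python3 -m jog '0 0 -0.005 0 -1; 0 0 -0.01 0 -1; 0 0 -0.015 0 -1; 0 0 -0.02 0 -1; 0 0 -0.025 0 -1; 0 0 -0.025 0 -1'; python3 -m jog '0 0 -0.004 0 -1; 0 0 -0.008 0 -1; 0 0 -0.01 0 -1; 0 0 -0.01 0 -1'
```

```text
time: 14.08
tcp_pos: [0.478, -0.021, 0.2752]
eef_rot: [-0.392, -0.588, -0.393, 0.588]
ft_force: [0.3, -0.5, -1.3]
opening: 0.0169
time: 14.58
tcp_pos: [0.4782, -0.021, 0.2655]
eef_rot: [-0.392, -0.588, -0.393, 0.588]
ft_force: [-0.1, -0.3, -1.4]
opening: 0.017
```

```bash
python3 -m jog '0 0 -0.002 0 -1; 0 0 -0.004 0 -1; 0 0 -0.005 0 -1; 0 0 -0.005 0 -1';  python3 - <<'E'
from h import *
a,_=vision.snapshot('wrist'); t,_=vision.snapshot('scene')
cv2.imwrite('pics/v4.png',np.hstack([cv2.resize(t[160:240,153:253],(500,400),interpolation=cv2.INTER_CUBIC),cv2.resize(a[120:340,200:365],(300,400))]))
E
```

```text
time: 15.08
tcp_pos: [0.4783, -0.0209, 0.2613]
eef_rot: [-0.393, -0.588, -0.392, 0.588]
ft_force: [-1.7, 0.0, 4.6]
opening: 0.0172
```

View pics/v4.png

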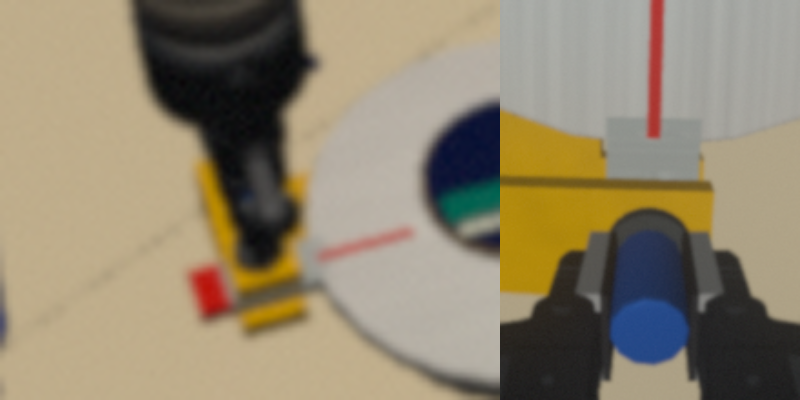

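The collar touched at the predicted height (4.6 N). I'll press slightly, release and back off.

```bash
python3 -m jog '0 0 -0.001 0 -1; 0 0 -0.001 0 -1; 0 0 -0.001 0 -0.3; 0 0 -0.001 0 0.3; 0 0 0 0 0.5; 0 0 0 0 0.5; 0 0 0.05 0 0.5; 0 0 0.1 0 0.5; 0 0 0.15 0 1; -0.025 -0.06 0.15 0 1'; python3 -m jog '0 0 0 0 1; 0 0 0 0 1; 0 0 0 0 1'
python3 - <<'E'
from h import *
M=vision.camera_model('wrist'); a,d=vision.snapshot('wrist'); t,_=vision.snapshot('top')
cv2.imwrite('pics/v5.png',np.hstack([a[:,80:480],cv2.resize(t[190:290,240:340],(420,420))])[:, :800])
K=np.array(M['camera_matrix']);T=np.array(M['camera_from_world'])
m=cv2.inRange(cv2.cvtColor(a,cv2.COLOR_BGR2HSV),(100,150,60),(125,255,255))
u,v=proj('wrist',(.4796,-.0213,.122),M).astype(int); q=np.zeros_like(m); q[v-25:v+25,u-25:u+25]=1
ys,xs=np.nonzero(m*q); A,b=(xs-K[0,2])/K[0,0],(ys-K[1,2])/K[1,1]; r=np.hypot(A,b); s=np.tan(r)/r; D=d[ys,xs]
P=(np.c_[A*s*D,b*s*D,D]-T[:3,3])@T[:3,:3]; P=P[P[:,2]>.11]; print('pin top',len(P),np.median(P,0),P.min(0),P.max(0))
for c,s in blobs(t,(0,170,100),(6,255,255)):
    if 300<c[0]<360 and 220<c[1]<300:
        P=ray_at('top',c,.06);print('tab az',np.degrees(np.arctan2(P[1]-.1017,P[0]-.5344)))
o=get_obs(); print(o['time'],o['ft_force'])
E
```

```text
time: 16.42
tcp_pos: [0.457, -0.0742, 0.4156]
eef_rot: [0.398, 0.59, 0.394, -0.582]
ft_force: [0.4, -1.5, -0.3]
opening: 0.0855
time: 16.8
tcp_pos: [0.4544, -0.0774, 0.4103]
eef_rot: [0.393, 0.588, 0.394, -0.588]
ft_force: [0.2, 0.4, -0.0]
opening: 0.0854
pin top 213 [ 0.47923838 -0.02106703  0.12309843] [ 0.47236596 -0.02836812  0.12080603] [ 0.48584018 -0.01451683  0.38070565]
tab az -114.10596621364185
16.9 [-0.28689836  1.00350989  0.17953974]
```

View pics/v5.png

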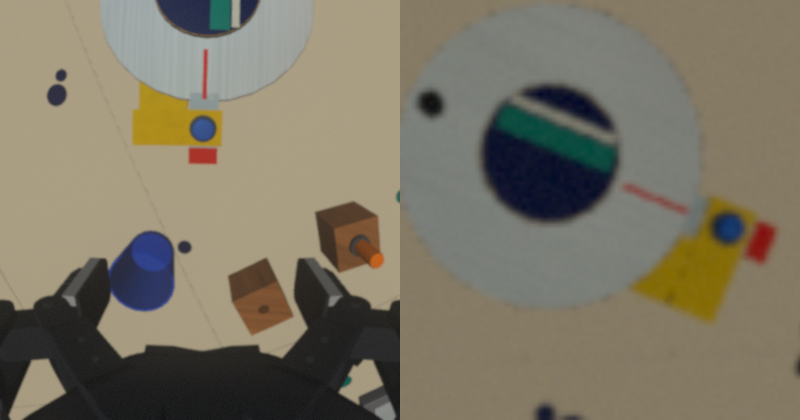

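The pin is seated: its top reads 123.1 mm against 122 mm expected, and the same reading was 1 mm high when it stood in the block.

```bash
python3 -c "from plant import order; print(order.hand_in())"
```

```text
the job is handed in; nothing more can be done
None
```

The turntable is locked and the job is handed in at about 17 s of the 64 s allowed. I turned the wheel by its knob, lifted the blue pin from its block and pushed it down through the clevis and tab. Then I let go and moved the arm clear. The hand-in reports no verdict.

The last checks after release:
- **Pin position:** the top of the handle is within about 1 mm of the clevis hole's axis.
- **Pin height:** the top reads 123.1 mm against 122 mm expected. The same measurement read 1 mm high when the pin was still in its block, so the collar is on the clevis.
- **Wheel angle:** the tab points to −114.1° and the clevis hole to −114.0° (estimates ran from −113.9° to −115.2°). The 0.04 rad limit is about 2.3°. My first turn went about 3° too far, so I turned it back before releasing the knob.
- **Other objects:** in the last pictures the blue cup and orange pin look unmoved, and the coaster shows no sign of contact. I did not measure them, and the other cup, the bottles and the drying coaster were out of view.
- **Robot:** the wrist force is about 1 N, which is noise, and the gripper is open and clear of everything.

I did not measure the pin's tilt directly. With the collar down and the shank through all three holes it should be upright, and the pictures show it so.

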